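# Load the milk portion box and step its cells under the dispenser spout

## Task

Lift the portion box off the turntable and set it down gently in the sliding tray, flat inside the rim, any of the four ways round, and let go of it. Then slide the tray to bring the yellow cell, next the red and last the blue, centred under the dispenser's fixed spout, stopping still for a second at each; finally slide the tray back to its loading end, with the box wholly out from under the spout, and let go. Do not bump the dispenser, and leave the bottles, the scoop and the clamped box where they are.

Things in the scene. Friction and masses are not known exactly. Their poses are not given: they have to be found in the camera images.
- portion_box: loose white open box, 150 mm square, walls 55 mm high, 4 mm thick; 4 mm dividers make four 69 mm cells with yellow, red, blue and white floors. 0.25-0.45 kg. Origin: centre of underside, z up. Grey bar handle over its centre, 80 mm long (box x), 16 mm wide (box y), from 52 to 87 mm above the origin: grip across its width. Starts on the turntable at any yaw, up to 30 mm off its axis.
- cell_yellow (a point): centre of the yellow cell at rim height, 55 mm above the box's underside, box x,y = (+36.5, +36.5) mm
- cell_red (a point): centre of the red cell at rim height, box x,y = (-36.5, +36.5) mm
- cell_blue (a point): centre of the blue cell at rim height, box x,y = (+36.5, -36.5) mm
- spout_tip (a point): tip of the dispenser's green spout, the fixed pointer, 140 mm above the counter: 18 mm above the handle of a box that passes under it in the tray. Spout 24 mm thick, 12 mm at the tip.
- dispenser: fixed dispenser; origin at the centre of its 100 mm round foot on the counter. Clear hopper 94 mm in diameter, 250 mm high with its blue lid; a 20 mm dark tube with its centre 185 mm above the counter runs level from the hopper to above the spout, which is at (+80, -205) mm from the origin in its own axes.
- stage: fixed base of the x-y slides, a white plate 200 mm (its x) by 450 mm (its y, from -290 to +160 mm), 19 mm high; z up. Its origin is roughly under the spout. The loading end is towards its -y, the robot's right.
- tray_seat (a point): centre of the tray's floor on which the box sits, 32 mm above the counter; axes as the stage's. The tray is 174 mm square over all; its rim, 8 mm thick, rises 11 mm above the floor; inside the rim it is 158 mm square (4 mm play each side for the box).
- tray_grip (a point): centre of the top of the tray's orange post, 100 mm above the counter, 145 mm from the seat centre towards the tray's -x (towards the robot). The post is upright, 28 mm in diameter and 68 mm tall; grip it from above and move it level to slide the tray both ways.
- cross_slide (a joint): travel of the slide along the stage's y, m: -0.19 at the loading end stop, 0 with the tray's centre over the stage's origin, +0.065 at the other stop; stiffness about 1 N
- tray (a joint): travel of the tray along the stage's x on the cross slide, m: -0.06 to +0.06, 0 with the tray's centre on the stage's middle line; stiffness about 1 N
- turntable: wooden turntable, fixed dark foot; origin at the centre of its foot on the counter. Its round platter, 260 mm in diameter, top 30 mm above the counter, spins freely with what stands on it.
- bottle_a: bystander: empty baby bottle with a green collar, upright, 62 mm in diameter, 157 mm high; origin at the centre of its base
- bottle_b: bystander: empty baby bottle with a blue collar, upright, 62 mm in diameter, 157 mm high; origin at the centre of its base
- clamp_box: bystander: closed food storage box with four snap clamps, 209 x 149 mm, 78 mm high; origin at the centre of its underside
- scoop: bystander: white plastic scoop, cup 50 mm in diameter, 35 mm high, handle towards its -x to 103 mm; origin under the cup
There are look-alikes about, which are no part of the job. What is shaped like the portion_box but orange is not meant.

How it is judged (in metres and radians):
On the way, in this order (a step that is already met when the one before it is completed fails the run):
1. the portion box sits flat inside the tray's rim, let go (z of portion_box in the frame of tray_seat between -0.006 and 0.006 m and horizontal distance between portion_box and tray_seat below 0.01 m and angle between portion_box's own z axis and vertical below 0.06 rad and contact force between the fingers and portion_box below 0.2 N), for 0.2 s.
2. the yellow cell stands centred under the spout, the box seated and the tray still, for half a second (horizontal distance between cell_yellow and spout_tip below 0.012 m and z of portion_box in the frame of tray_seat between -0.006 and 0.006 m and horizontal distance between portion_box and tray_seat below 0.01 m and angle between portion_box's own z axis and vertical below 0.06 rad and velocity of joint tray between -0.02 and 0.02 m/s and velocity of joint cross_slide between -0.02 and 0.02 m/s), for 0.5 s.
3. the red cell stands centred under the spout, the box seated and the tray still, for half a second (horizontal distance between cell_red and spout_tip below 0.012 m and z of portion_box in the frame of tray_seat between -0.006 and 0.006 m and horizontal distance between portion_box and tray_seat below 0.01 m and angle between portion_box's own z axis and vertical below 0.06 rad and velocity of joint tray between -0.02 and 0.02 m/s and velocity of joint cross_slide between -0.02 and 0.02 m/s), for 0.5 s.
4. the blue cell stands centred under the spout, the box seated and the tray still, for half a second (horizontal distance between cell_blue and spout_tip below 0.012 m and z of portion_box in the frame of tray_seat between -0.006 and 0.006 m and horizontal distance between portion_box and tray_seat below 0.01 m and angle between portion_box's own z axis and vertical below 0.06 rad and velocity of joint tray between -0.02 and 0.02 m/s and velocity of joint cross_slide between -0.02 and 0.02 m/s), for 0.5 s.
At the end, for the whole second after the job is handed in: The box sits flat in the tray (underside within 6 mm of the floor, centre within 10 mm of the seat centre, tilt under 0.06 rad) and the tray stands still at its loading end, its slide below -0.12 m, so that the box is wholly out from under the spout; nothing is held (z of portion_box in the frame of tray_seat between -0.006 and 0.006 m and horizontal distance between portion_box and tray_seat below 0.01 m and angle between portion_box's own z axis and vertical below 0.06 rad and velocity of joint tray between -0.02 and 0.02 m/s and velocity of joint cross_slide between -0.02 and 0.02 m/s and value of joint cross_slide below -0.12 m and contact force between the fingers and tray below 0.2 N); the robot touches nothing.
It fails at once if the box is tipped by more than 0.4 rad (angle between portion_box's own z axis and vertical above 0.4 rad).
It fails at once if the box is dropped (moves faster than 0.5 m/s out of the fingers) (linear speed of portion_box above 0.5 m/s and contact force between the fingers and portion_box below 0.1 N).
It fails at once if the dispenser is bumped with more than 5 N (contact force between anything else and dispenser above 5 N).
It fails at once if a bystander is moved by more than 30 mm (distance of any of bottle_a, bottle_b, clamp_box, scoop from where it was at the start of the episode above 0.03 m).
It also fails if it takes over 67 s, if anything falls off the work surface, if the arm or the gripper's body presses on something with over 40 N, if the wrist force passes 120 N, or if a joint passes its speed limit or range.

## Robot

A 6-joint arm with a two-finger parallel gripper is mounted at the origin on the work surface. World frame = base frame: x ahead of the robot, y to its left, z up, the work surface at z = 0. Lengths are in mm, angles in rad, forces in N, time in s.
With the tool pointing down it reaches from about 350 to 775 mm from the base axis. Payload 7.3 kg.
Tool frame: the origin (TCP) lies on the centre line of the jaws, within the pads' length; the fingertips stand 14 mm ahead of it and the grasp point (between the pads) lies 5 mm behind it; z points along the fingers, y is the line along which they close (so a half turn about z gives the same grasp; the last joint's range is limited). The gripper opens to 92 mm and grips with 3 to 60 N. Pads are 19 mm wide; open, the fingers measure 130 mm over their backs; the gripper's body (75 mm by 190 mm) begins 47 mm behind the grasp point.
Start: joints at [-0.146, 0.342, 1.524, -0, 1.275, -0.146], TCP at [525.018, 0.02, 240.741] pointing down, gripper open.
Joint ranges: [-2.53, 2.53], [-0.77, 2.02], [0.04, 2.7], [-1, 4.14], [0.28, 2.66], [-3.11, 3.11]. Speed limits (rad/s): [2.57, 2.57, 3.14, 3.14, 3.14, 3.14].

## Interface

Orientations are given as [roll, pitch, yaw] about the fixed x, y, z axes, in that order (R = Rz(yaw) Ry(pitch) Rx(roll)).
In Python, from plant import get_obs, capture, bot, spot_in, trace, pinpoint gives the robot as it stands.
- The arm moves only by the tool play_rows, never from a script. Its argument "rows" is a list of rows, each a list of 2 entries, a list of its own where there are three numbers: the shift along the world's x, y, z in units of 3 cm (1.0 is 3 cm), then the turn, a rotation vector about the world's x, y, z in units of 8 degrees (1.0 is 8 degrees). A call has 1 to 12 rows; each row shifts and turns the commanded pose from where the row before left it; what a row does not reach is not made up. A row lasts 1/8 s, in which the tool goes at most 62.5 mm and 10.7 degrees, less where a joint would pass 70% of its speed; a pose out of reach is approached as far as the arm can. A call with a number of a shift or a turn outside -1 to 1 is refused whole. A call with a gripper value outside its range is refused whole. "hand" is the opening, from -1 (shut) to 1 (fully open), set as the call begins (left out, the last holds). The fingers move at their own pace and stop on an object; the grip force is fixed at half the most. Time passes only in rows, so rows that do not move let the fingers close. It gives the time, the measured TCP pose, the force, the opening and the grip force at its end, in the units of the state.
- get_obs(): the state, without advancing time (a new reading comes with each control period).
- capture(name): name is "scene" or "side" or "wrist"; returns a dict with "frame" (384x512x3 uint8, red, green, blue), "fov_y" (degrees; the focal length in pixels is half the picture's height over the tangent of half this angle, whatever the lens; pixels are square), "cx", "cy" (the principal point, pixels), "rvec" (rotation vector, rad) and "tvec" (3), from world to camera coordinates, as OpenCV has them; the wrist camera has in their place "hand_eye" (4x4, takes a point from camera to tool coordinates, whose origin is the TCP and whose axes are the flange's). Camera axes: x right, y down, z forward; pixel columns grow to the right and rows downward; lengths in mm; the calibration is good to about 2 mm. The wrist camera is an equidistant fisheye: a pixel r from the principal point sees the ray r / f radians off the axis. A picture is of the moment at which its call begins: read the wrist's pose just before it. There is no depth.
- bot.close_job(): hands the job in; it is judged then, once.
Trained networks look in the newest picture that a camera, given by its name, has taken for a name from the list of things; names that differ only in an ending like _2 or _b are one class to them, and where a whole thing is asked for, a point or a joint stands for the part that bears it (a point fixed in the world has none). Each returns a list of dicts, best first, with "p" (0 to 1); they miss things now and then, are a little off and sometimes report something else, mostly with a low value. They report only what shows in the picture. A call takes as long as a camera call. They do not tell look-alikes from the thing itself.
- spot_in(query, camera): "at" ([row, column] in pixels, amid what is visible of it).
- trace(query, camera): "mask" (384x512 bool, what is visible of it) and "at" ([row, column] in pixels, amid what is visible of it).
- pinpoint(query, camera): "at" ([row, column] in pixels: a listed point, or the origin of a listed thing).
The state is a dict: "time": time; "joint_positions": joint angles; "dq": joint speeds; "tau": joint torques, N m; "tool_pos": TCP position; "tcp_rot": TCP orientation; "contact_force": force on the tool from outside, world axes, zero at the start; "moment": the same for the moment, N m; "grip_width": finger opening in mm; "finger_force": force on a finger pad.
Only numpy, scipy, OpenCV 4.12 (cv2) and the standard library are available. Lean on these libraries where they do the work, as an engineer would, in place of code of your own. Each camera call takes 0.05 s, during which the arm holds its last target. There are 200 camera calls.

## Working session

There is one attempt and no reset: what is moved stays moved. The work goes in short steps, Python scripts to look and compute and a tool call to move; the robot and the scene stay as the last step left them, time stands still between calls to the robot, and variables do not carry over. Pictures are saved under pics/ and viewed, at most 11 in all, crops included, and the job is handed in when it is done.

Besides the shell and the picture viewer there is one more tool, called after ">>>" by a JSON object that holds its "api" and its "payload", one argument or row to a line. play_rows: Moves the arm, as the interface text tells. Shifts and turns lie within -1 to 1; 1 stands for 3 cm of shift or 8 degrees of turn. Its arguments: {"type":"object","properties":{"rows":{"type":"array"},"hand":{"type":"number"}},"required":["rows"]}

```bash
mkdir -p pics; cat > h.py <<'E'
import numpy as np, cv2
from plant import get_obs, capture, bot, spot_in, trace, pinpoint
from scipy.spatial.transform import Rotation as R
def snap(n,save=None):
    o=get_obs(); c=capture(n); c['obs']=o
    if save: cv2.imwrite('pics/'+save,c['frame'][:,:,::-1])
    return c
def ray(c,at):
    at=np.array(at,float); f=c['frame'].shape[0]/2/np.tan(np.radians(c['fov_y'])/2)
    u=(at[1]-c['cx'])/f; v=(at[0]-c['cy'])/f
    if 'hand_eye' in c:
        r=np.hypot(u,v)+1e-12; d=np.array([np.sin(r)*u/r,np.sin(r)*v/r,np.cos(r)])
        H=np.array(c['hand_eye']); Rt=R.from_euler('xyz',c['obs']['tcp_rot']).as_matrix()
        o=Rt@H[:3,3]+np.array(c['obs']['tool_pos']); return o,Rt@H[:3,:3]@d
    M=cv2.Rodrigues(np.array(c['rvec'],float))[0]; t=np.array(c['tvec'],float).ravel()
    d=M.T@np.array([u,v,1]); return -M.T@t,d/np.linalg.norm(d)
def atz(c,at,z):
    o,d=ray(c,at); return o+d*(z-o[2])/d[2]
def tri(rs):
    A=0;b=0
    for o,d in rs:
        P=np.eye(3)-np.outer(d,d); A=A+P; b=b+P@o
    p=np.linalg.solve(A,b); return p,[float(np.linalg.norm((np.eye(3)-np.outer(d,d))@(p-o))) for o,d in rs]
E
cat > a.py <<'E'
from h import *
np.set_printoptions(precision=1,suppress=True)
cs={n:snap(n,n+'0.png') for n in ('scene','side','wrist')}
print(get_obs()['time'])
for q in ['portion_box','cell_yellow','cell_red','cell_blue','spout_tip','dispenser','stage','tray_seat','tray_grip','turntable','bottle_a','clamp_box','scoop']:
    for n,c in cs.items():
        r=pinpoint(q,n)
        print(q,n,[(np.round(x['at']),round(x['p'],2)) for x in r[:3]])
        c.setdefault('r',{})[q]=r
    L=[ray(c,c['r'][q][0]['at']) for c in cs.values() if c['r'][q]]
    if len(L)>1: print('   tri',*tri(L))
E
python3 a.py; python3 -c "
import cv2,numpy as np
cv2.imwrite('pics/m0.png',cv2.resize(np.vstack([cv2.imread('pics/scene0.png'),cv2.imread('pics/side0.png')]),(400,600)))"
```

```text
0.15
portion_box scene []
portion_box side [(array([260., 257.]), 0.79), (array([355., 269.]), 0.67)]
portion_box wrist []
cell_yellow scene []
cell_yellow side [(array([243., 274.]), 0.86), (array([346., 250.]), 0.65), (array([164., 238.]), 0.54)]
cell_yellow wrist []
cell_red scene []
cell_red side [(array([236., 251.]), 0.84), (array([363., 281.]), 0.75)]
cell_red wrist []
cell_blue scene []
cell_blue side [(array([325., 263.]), 0.92), (array([259., 265.]), 0.8)]
cell_blue wrist []
spout_tip scene []
spout_tip side [(array([152., 265.]), 0.71)]
spout_tip wrist []
dispenser scene []
dispenser side [(array([168., 240.]), 0.78)]
dispenser wrist []
stage scene []
stage side [(array([188., 266.]), 0.61)]
stage wrist [(array([ 19., 351.]), 0.8)]
   tri [649.8 207.2 -20.9] [1.1126504049850128, 1.1126504049851256]
tray_seat scene []
tray_seat side [(array([200., 267.]), 0.84)]
tray_seat wrist [(array([147., 335.]), 0.92)]
   tri [614.5  31.8  32.4] [2.2225572411068026, 2.2225572411069545]
tray_grip scene []
tray_grip side [(array([186., 233.]), 0.66)]
tray_grip wrist [(array([153., 205.]), 0.55)]
   tri [477.6  33.9 103.4] [5.767430294726662, 5.767430294726592]
turntable scene []
turntable side [(array([273., 259.]), 0.91)]
turntable wrist []
bottle_a scene []
bottle_a side [(array([175., 200.]), 0.77), (array([246., 328.]), 0.71)]
bottle_a wrist []
clamp_box scene []
clamp_box side [(array([148., 222.]), 0.7), (array([189., 230.]), 0.41), (array([258., 266.]), 0.21)]
clamp_box wrist []
scoop scene []
scoop side [(array([237., 208.]), 0.77), (array([248., 272.]), 0.32)]
scoop wrist [(array([250., 159.]), 0.5), (array([153., 204.]), 0.22)]
   tri [ 373.2 -126.9    4.5] [0.5235915365937245, 0.5235915365937504]
```

View pics/scene0.png

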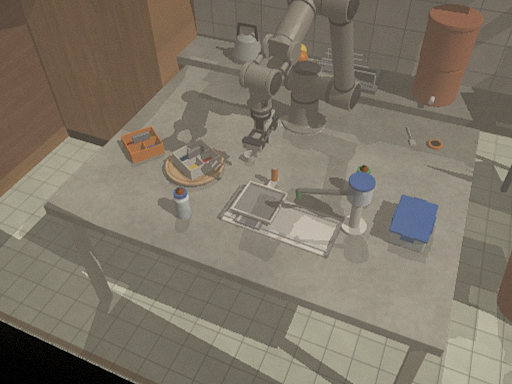

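View pics/side0.png

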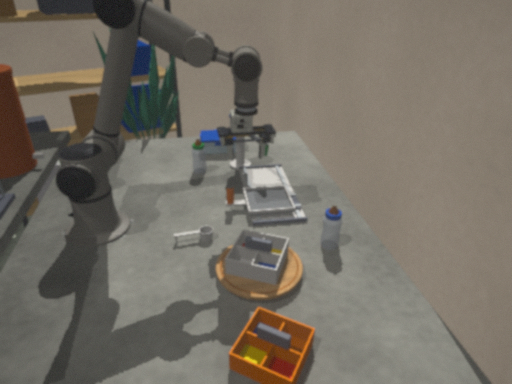

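View pics/wrist0.png

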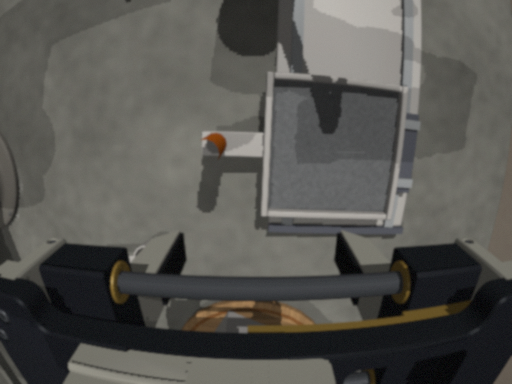

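The scene picture shows the grey box on the turntable near (158,197), the tray at (203,260), the spout at (197,298), and the orange look-alike at (145,143). The side picture shows the box at (258,258) with its handle at (241,259), and the tray at (200,268). The wrist picture shows the tray at (147,335) and the orange post top at (143,216).

```bash
cat > b.py <<'E'
from h import *
np.set_printoptions(precision=2,suppress=True)
o=get_obs(); print(o['tool_pos'],o['tcp_rot'],o['contact_force'],o['grip_width'])
c=snap('side')
for q,z in [('portion_box',30),('cell_yellow',85),('cell_red',85),('cell_blue',85),('turntable',0),('tray_seat',32),('tray_grip',100),('spout_tip',140),('dispenser',0),('stage',0),('bottle_a',0),('bottle_b',0),('scoop',0),('clamp_box',0)]:
    print(q,[(x['at'],atz(c,x['at'],z)[:2],round(x['p'],2)) for x in pinpoint(q,'side')[:4]])
c=snap('wrist'); print(c['hand_eye'],c['fov_y'])
s=snap('scene')
for q in ['portion_box','spout_tip','bottle_a','turntable']:
    print(q,spot_in(q,'scene')[:2])
# hand-read scene pixels
for nm,at,z in [('spout',(198,298),140),('disp foot',(228,354),0),('tt',(167,195),15)]: print(nm,atz(s,at,z))
E
python3 b.py
```

```text
[525.02   0.02 240.73] [3.14 0.   1.57] [-0.15 -0.7   0.34] 91.72634671321552
portion_box [([261.5, 257.4], array([ 506.44, -308.94]), 0.78), ([148.5, 223.1], array([504.63, 545.22]), 0.65), ([356.1, 270.5], array([ 472.14, -631.77]), 0.62), ([186.8, 229.5], array([484.55, 159.09]), 0.24)]
cell_yellow [([347.3, 250.9], array([ 424.56, -641.54]), 0.88), ([242.5, 272.1], array([ 553.39, -295.14]), 0.73)]
cell_red [([235.4, 249.6], array([ 493.2 , -248.46]), 0.81), ([359.3, 279.6], array([ 478.32, -681.53]), 0.79)]
cell_blue [([258.1, 267.2], array([ 523.31, -362.02]), 0.69), ([324.4, 260.6], array([ 457.58, -585.75]), 0.59)]
turntable [([273.8, 261.6], array([ 515.23, -331.91]), 0.69)]
tray_seat [([199.9, 268.0], array([615.78,  29.56]), 0.68)]
tray_grip [([188.3, 229.5], array([468.1 ,  25.46]), 0.75)]
spout_tip [([152.9, 266.3], array([649.04, 223.07]), 0.6)]
dispenser [([167.4, 236.5], array([547.38, 387.5 ]), 0.68), ([199.3, 266.7], array([624.09,  85.63]), 0.3)]
stage [([186.6, 265.8], array([642.82, 187.22]), 0.93)]
bottle_a [([174.2, 198.4], array([369.32, 348.57]), 0.88), ([246.3, 327.7], array([ 759.46, -242.83]), 0.76)]
bottle_b [([174.2, 198.4], array([369.32, 348.57]), 0.88), ([246.3, 327.7], array([ 759.46, -242.83]), 0.76)]
scoop [([237.4, 206.7], array([ 367.72, -122.39]), 0.58), ([154.7, 265.6], array([711.58, 503.3 ]), 0.44)]
clamp_box [([147.9, 223.7], array([515.8 , 620.19]), 0.8)]
[[  -0.     -0.95   -0.31   82.97]
 [   1.     -0.     -0.      0.74]
 [  -0.     -0.31    0.95 -144.24]
 [   0.      0.      0.      1.  ]] 65.70646984690485
portion_box []
spout_tip []
bottle_a []
turntable []
spout [635.82 196.64 140.  ]
disp foot [575.67 411.53   0.  ]
tt [ 517.54 -318.37   15.  ]
```

>>> {"api": "play_rows", "payload": {
  "rows": [
    [[0.075, -0.93, 0], [0, 0, 0.6]],
    [[0.075, -0.93, 0], [0, 0, 0.6]],
    [[0.075, -0.93, 0], [0, 0, 0.6]],
    [[0.075, -0.93, 0], [0, 0, 0.6]],
    [[0.075, -0.93, 0], [0, 0, 0.6]],
    [[0.075, -0.93, 0], [0, 0, 0.6]],
    [[0.075, -0.93, 0], [0, 0, 0.6]],
    [[0.075, -0.93, 0], [0, 0, 0.6]],
    [[0.075, -0.93, 0], [0, 0, 0.6]],
    [[0.075, -0.93, 0], [0, 0, 0.6]],
    [[0.075, -0.93, 0], [0, 0, 0.6]],
    [[0.075, -0.93, 0], [0, 0, 0.6]]
  ],
  "hand": 1
}}

```text
time: 4.65
tool_pos: [552.0, -335.7, 240.6]
tcp_rot: [3.141, -0.0, 2.579]
contact_force: [-0.2, 0.6, 0.1]
grip_width: 91.9
finger_force: 0.0
```

```bash
cat > c.py <<'E'
from h import *
import sys
np.set_printoptions(precision=2,suppress=True)
o=get_obs(); print(o['time'],o['tool_pos'],o['tcp_rot'],o['contact_force'],o['grip_width'])
c=snap('wrist',sys.argv[1]+'.png'); s=snap('side')
for q,z in [('portion_box',30),('cell_yellow',85),('cell_red',85),('cell_blue',85)]:
    w=pinpoint(q,'wrist')[:3]
    print(q,[(x['at'],atz(c,x['at'],z)[:2],round(x['p'],2)) for x in w])
    v=pinpoint(q,'side')[:3]
    if w and v: print([tri([ray(c,w[0]['at']),ray(s,x['at'])]) for x in v])
E
python3 c.py w1
```

```text
4.65 [ 552.03 -335.69  240.61] [ 3.14 -0.    2.58] [-0.17  0.64  0.06] 91.88307916276574
portion_box [([223.6, 90.8], array([ 483.09, -585.58]), 0.85), ([132.0, 255.1], array([ 508.67, -315.42]), 0.75)]
[(array([ 481.38, -606.95,    3.72]), [1.817066067194456, 1.817066067194537]), (array([ 479.95, -469.06,  170.03]), [2.7598728192294715, 2.7598728192294413])]
cell_yellow [([212.3, 46.0], array([ 432.53, -595.04]), 0.95), ([250.2, 390.0], array([ 708.66, -246.34]), 0.75)]
[(array([ 430.28, -616.73,   63.8 ]), [1.272351033881415, 1.2723510338814974]), (array([ 481.71, -468.23,  218.03]), [28.20460714511122, 28.204607145111126])]
cell_red [([99.0, 287.4], array([ 493.28, -266.6 ]), 0.79), ([130.5, 252.1], array([ 501.63, -313.48]), 0.53)]
[(array([ 572.16, -229.13, -564.78]), [57.10292392722577, 57.10292392722569]), (array([ 499.57, -268.55,   93.65]), [6.731583298511275, 6.731583298511418])]
cell_blue [([219.3, 89.5], array([ 477.72, -537.55]), 0.93), ([172.6, 221.6], array([ 521.35, -363.87]), 0.81)]
[(array([ 487.35, -468.87,  171.28]), [8.555539537578166, 8.55553953757803]), (array([ 473.34, -558.42,   58.53]), [4.061764704742331, 4.06176470474225]), (array([ 500.38, -303.96,  376.13]), [18.916889879074013, 18.91688987907394])]
```

View pics/w1.png

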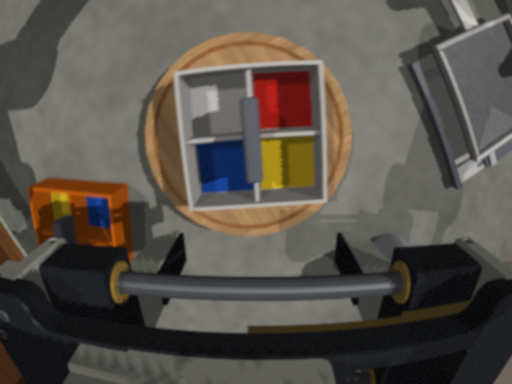

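The wrist picture shows the box with rim corners near (70,176), (61,325), (204,326) and (209,190). The handle runs from (98,250) to (183,254), already almost across the jaws.

```bash
cat > d.py <<'E'
from h import *
np.set_printoptions(precision=2,suppress=True)
c=snap('wrist'); s=snap('side')
for q,w,v in [('box',(132,255.1),(261.5,257.4)),('red',(99,287.4),(235.4,249.6)),('blue',(172.6,221.6),(258.1,267.2))]: print(q,*tri([ray(c,w),ray(s,v)]))
P=np.array([atz(c,a,85)[:2] for a in [(70,176),(61,325),(204,326),(209,190)]])
print(P,P.mean(0),[np.linalg.norm(P[i]-P[i-1]) for i in range(4)],[np.degrees(np.arctan2(*(P[i]-P[i-1])[::-1])) for i in range(4)])
g=c['frame'].astype(int); hsv=cv2.cvtColor(c['frame'],cv2.COLOR_RGB2HSV)
# handle: darker grey, low sat
roi=np.zeros(g.shape[:2],bool); roi[90:192,235:270]=1
m=roi&(hsv[...,1]<60)&(hsv[...,2]<hsv[98:183,246:252,2].mean()+18)&(hsv[...,2]>50)
m=cv2.morphologyEx(m.astype(np.uint8),cv2.MORPH_OPEN,np.ones((5,5)))
print(m.sum()); ys,xs=np.nonzero(m)
(cc,sz,an)=cv2.minAreaRect(np.c_[xs,ys].astype(np.float32)); print(cc,sz,an)
for z in (112,117):
  e=[atz(c,a,z) for a in [(98,250),(183,254)]]; h=(e[0]+e[1])/2
  print(h,np.degrees(np.arctan2(*(e[1]-e[0])[:2][::-1])),np.linalg.norm(e[1]-e[0]))
print(atz(c,(cc[1],cc[0]),117))
E
python3 d.py
```

```text
box [ 507.12 -313.25   33.75] [1.576163481272071, 1.5761634812720786]
red [ 491.6  -265.64   97.98] [1.568411008883872, 1.5684110088840006]
blue [ 522.37 -362.34   85.22] [0.8480460861849705, 0.8480460861850369]
[[ 406.01 -342.12]
 [ 479.68 -211.18]
 [ 610.99 -286.41]
 [ 536.16 -415.18]] [ 508.21 -313.72] [np.float64(149.25048381760527), np.float64(150.2389130385611), np.float64(151.3327891384346), np.float64(148.92902361836587)] [np.float64(150.69349835213063), np.float64(60.63771348397658), np.float64(-29.80869599960537), np.float64(-120.16167433130508)]
1748
(247.10052490234375, 135.85943603515625) (92.89141845703125, 24.504764556884766) 86.90594482421875
[ 508.54 -315.3   112.  ] -30.044425521406012 80.07708429504305
[ 508.06 -314.84  117.  ] -30.044425521406005 78.61175656412172
[ 501.49 -315.88  117.  ]
```

>>> {"api": "play_rows", "payload": {
  "rows": [
    [[-0.73, 0.36, 0], [0, 0, 0.15]],
    [[-0.73, 0.36, 0], [0, 0, 0.15]],
    [[0, 0, -1], [0, 0, 0]],
    [[0, 0, -1], [0, 0, 0]],
    [[0, 0, -1], [0, 0, 0]],
    [[0, 0, -0.9], [0, 0, 0]],
    [[0, 0, -0.65], [0, 0, 0]],
    [[0, 0, 0], [0, 0, 0]]
  ]
}}

```text
time: 6.25
tool_pos: [507.5, -312.4, 102.9]
tcp_rot: [3.141, -0.003, 2.618]
contact_force: [-0.0, 1.1, 0.8]
grip_width: 91.8
finger_force: 0.0
```

>>> {"api": "play_rows", "payload": {
  "rows": [
    [[0, 0, 0], [0, 0, 0]],
    [[0, 0, 0], [0, 0, 0]],
    [[0, 0, 0], [0, 0, 0]],
    [[0, 0, 0], [0, 0, 0]],
    [[0, 0, 0], [0, 0, 0]],
    [[0, 0, 0], [0, 0, 0]]
  ],
  "hand": -1
}}

```text
time: 7.0
tool_pos: [508.2, -313.2, 104.2]
tcp_rot: [3.141, -0.0, 2.618]
contact_force: [-0.8, 0.2, 0.3]
grip_width: 36.4
finger_force: 0.0
```

>>> {"api": "play_rows", "payload": {
  "rows": [
    [[0, 0, 0], [0, 0, 0]],
    [[0, 0, 0], [0, 0, 0]],
    [[0, 0, 0], [0, 0, 0]],
    [[0, 0, 0], [0, 0, 0]],
    [[0, 0, 0], [0, 0, 0]]
  ]
}}

```text
time: 7.62
tool_pos: [508.2, -313.3, 104.2]
tcp_rot: [-3.142, 0.0, 2.618]
contact_force: [-0.3, -2.2, -0.9]
grip_width: 16.0
finger_force: 29.9
```

>>> {"api": "play_rows", "payload": {
  "rows": [
    [[0, 0, 0.3], [0, 0, 0]],
    [[0, 0, 0.6], [0, 0, 0]],
    [[0, 0, 0.9], [0, 0, 0]],
    [[0, 0, 0.9], [0, 0, 0]],
    [[0, 0, 0.5], [0, 0, 0]]
  ]
}}

```text
time: 8.25
tool_pos: [508.6, -313.2, 201.9]
tcp_rot: [3.141, 0.002, 2.618]
contact_force: [-1.4, -0.4, -3.2]
grip_width: 15.7
finger_force: 29.9
```

```bash
python3 -c "
import cv2
i=cv2.imread('pics/wrist0.png')[50:240,190:430]
cv2.imwrite('pics/crop.png',cv2.resize(i,None,fx=3,fy=3,interpolation=cv2.INTER_CUBIC))"
```

```text
(no output)
```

View pics/crop.png

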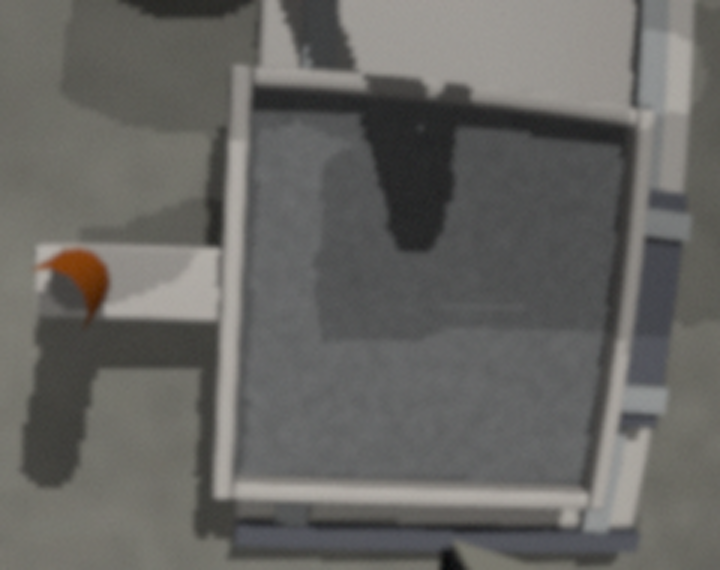

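The crop shows the tray's outer rim corners at crop pixels (234,67), (653,110), (607,505) and (214,499). The post is at about (72,287).

```bash
cat > e.py <<'E'
from h import *
np.set_printoptions(precision=2,suppress=True)
c=snap('wrist','w2.png'); s=snap('side','s2.png')
o=get_obs(); print(o['time'],o['tool_pos'],o['tcp_rot'])
c['obs']=dict(tool_pos=[525.02,.02,240.73],tcp_rot=[np.pi,0,np.pi/2])
def fit(px,z,half):
    P=np.array([atz(c,(50+y/3-.33,190+x/3-.33),z)[:2] for x,y in px])
    Q=np.array([[-1,1],[1,1],[1,-1],[-1,-1]])*half
    m=P.mean(0);H=(Q.T@(P-m)); th=np.arctan2(H[0,1]-H[1,0],H[0,0]+H[1,1])
    Rr=np.array([[np.cos(th),-np.sin(th)],[np.sin(th),np.cos(th)]])
    print(m,np.degrees(th),'res',(P-m-Q@Rr.T).tolist()); return m,th
m,th=fit([(234,67),(653,110),(607,505),(214,499)],43,87)
u=np.array([np.cos(th),np.sin(th)]); print('post',m-145*u, 'spout~', m+190*np.array([-u[1],u[0]]))
print('post seen',atz(c,(50+287/3,190+72/3),100))
print([(x['at'],atz(s,x['at'],32),x['p']) for x in pinpoint('tray_seat','side')])
print([(x['at'],atz(s,x['at'],100),x['p']) for x in pinpoint('tray_grip','side')])
E
python3 e.py
```

```text
8.35 [ 508.82 -313.47  201.93] [-3.14  0.    2.62]
[616.26  29.11] -1.8734361722814628 res [[1.3162159981901311, -0.8846923097868853], [-1.0457593361906845, -0.8854084783885554], [0.24692382023752657, 1.2398932158718736], [-0.5173804822369732, 0.5302075723035813]]
post [471.34  33.85] spout~ [622.47 219.01]
post seen [480.09  41.54 100.  ]
[([200.9, 265.8], array([605.88,  23.89,  32.  ]), 0.79)]
[([190.3, 232.7], array([477.58,   8.99, 100.  ]), 0.67), ([237.7, 206.2], array([ 360.46, -256.2 ,  100.  ]), 0.41)]
```

>>> {"api": "play_rows", "payload": {
  "rows": [
    [[0.1, 0.5, 0], [0, 0, 0.15]],
    [[0.32, 1, 0], [0, 0, 0.32]],
    [[0.32, 1, 0], [0, 0, 0.32]],
    [[0.32, 1, 0], [0, 0, 0.32]],
    [[0.32, 1, 0], [0, 0, 0.32]],
    [[0.32, 1, 0], [0, 0, 0.32]],
    [[0.32, 1, 0], [0, 0, 0.32]],
    [[0.32, 1, 0], [0, 0, 0.32]],
    [[0.32, 1, 0], [0, 0, 0.32]],
    [[0.32, 1, 0], [0, 0, 0.32]],
    [[0.32, 1, 0], [0, 0, 0.32]],
    [[0.28, 0.92, 0], [0, 0, 0.16]]
  ]
}}

```text
time: 9.95
tool_pos: [615.0, 31.7, 199.1]
tcp_rot: [3.141, -0.002, 3.111]
contact_force: [0.5, -0.0, -3.3]
grip_width: 15.9
finger_force: 29.9
```

>>> {"api": "play_rows", "payload": {
  "rows": [
    [[0, 0, -0.5], [0, 0, 0]],
    [[0, 0, -0.5], [0, 0, 0]],
    [[0, 0, -0.3], [0, 0, 0]],
    [[0, 0, 0], [0, 0, 0]],
    [[0, 0, 0], [0, 0, 0]]
  ]
}}

```text
time: 10.58
tool_pos: [615.9, 28.9, 161.6]
tcp_rot: [3.142, 0.001, 3.107]
contact_force: [0.0, 0.7, -2.7]
grip_width: 15.6
finger_force: 29.9
```

```bash
cat > f.py <<'E'
from h import *
np.set_printoptions(precision=2,suppress=True)
c=snap('wrist','w3.png'); o=c['obs']; print(o['time'],o['tool_pos'],o['tcp_rot'])
E
python3 f.py
```

```text
10.575 [615.88  28.89 161.65] [3.14 0.   3.11]
```

View pics/w3.png

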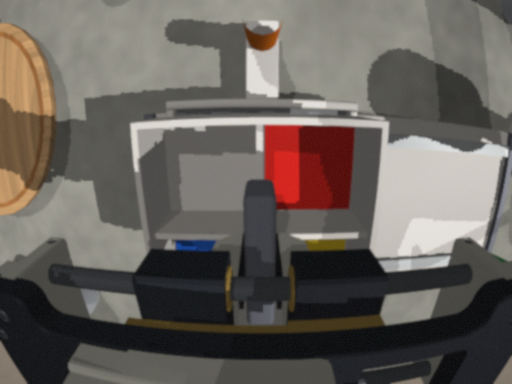

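The wrist picture shows the box hanging over the tray, with the tray's near rim from (106,167) to (105,358). The post is at (33,262), and all of it lines up.

```bash
cat > g.py <<'E'
from h import *
np.set_printoptions(precision=2,suppress=True)
c=snap('wrist')
L,Rr=atz(c,(106,167),43),atz(c,(102,358),43); print(L,Rr,(L+Rr)/2,np.degrees(np.arctan2(*(Rr-L)[:2]))) 
print('post',atz(c,(33,262),100),atz(c,(40,262),100),atz(c,(27,262),100))
a,b=atz(c,(123,131),113),atz(c,(121,388),113); print('boxrim',a,b,(a+b)/2)
print(pinpoint('tray_grip','wrist')[:2])
g=cv2.Canny(c['frame'],40,120); 
print('edges col165 ',np.nonzero(g[90:118,200])[0]+90,np.nonzero(g[90:118,330])[0]+90)
E
python3 g.py
```

```text
[530.65 -52.4   43.  ] [532.7  119.59  43.  ] [531.67  33.6   43.  ] 0.6834376519712273
post [484.11  34.27 100.  ] [489.2   34.09 100.  ] [479.7   34.43 100.  ]
boxrim [540.13 -57.56 113.  ] [544.96 118.43 113.  ] [542.54  30.44 113.  ]
[{'at': [17.0, 261.0], 'p': 0.85}]
edges col165  [ 99 107 114] [102 108 114]
```

>>> {"api": "play_rows", "payload": {
  "rows": [
    [[0.01, 0.05, -0.5], [0, 0, 0]],
    [[0, 0, -0.6], [0, 0, 0]],
    [[0, 0, -0.4], [0, 0, 0]],
    [[0, 0, -0.15], [0, 0, 0]],
    [[0, 0, -0.1], [0, 0, 0]],
    [[0, 0, -0.08], [0, 0, 0]],
    [[0, 0, 0], [0, 0, 0]],
    [[0, 0, 0], [0, 0, 0]]
  ]
}}

```text
time: 11.72
tool_pos: [616.1, 30.9, 106.7]
tcp_rot: [3.142, 0.001, 3.108]
contact_force: [-0.1, -0.5, -2.9]
grip_width: 16.0
finger_force: 29.9
```

>>> {"api": "play_rows", "payload": {
  "rows": [
    [[0, 0, -0.03], [0, 0, 0]],
    [[0, 0, -0.03], [0, 0, 0]],
    [[0, 0, 0], [0, 0, 0]]
  ]
}}

```text
time: 12.1
tool_pos: [616.9, 30.9, 106.1]
tcp_rot: [-3.142, 0.003, 3.108]
contact_force: [-0.6, 0.4, 5.2]
grip_width: 15.8
finger_force: 29.9
```

>>> {"api": "play_rows", "payload": {
  "rows": [
    [[0, 0, 0], [0, 0, 0]],
    [[0, 0, 0], [0, 0, 0]],
    [[0, 0, 0], [0, 0, 0]],
    [[0, 0, 0], [0, 0, 0]],
    [[0, 0, 0], [0, 0, 0]],
    [[0, 0, 0], [0, 0, 0]],
    [[0, 0, 0], [0, 0, 0]],
    [[0, 0, 0], [0, 0, 0]]
  ],
  "hand": 0.2
}}

```text
time: 13.1
tool_pos: [615.9, 30.9, 104.5]
tcp_rot: [3.142, -0.0, 3.108]
contact_force: [-0.8, 0.2, 0.7]
grip_width: 54.8
finger_force: 0.0
```

>>> {"api": "play_rows", "payload": {
  "rows": [
    [[0, 0, 0.4], [0, 0, 0]],
    [[0, 0, 0.7], [0, 0, 0]],
    [[0, 0, 1], [0, 0, 0]],
    [[0, 0, 1], [0, 0, 0]],
    [[0.7, 0, 0.4], [0, 0, 0]],
    [[0.8, 0, 0], [0, 0, 0]],
    [[0.4, 0, 0], [0, 0, 0]],
    [[0, 0, 0], [0, 0, 0]],
    [[0, 0, 0], [0, 0, 0]]
  ]
}}

```text
time: 14.22
tool_pos: [672.4, 31.0, 209.8]
tcp_rot: [3.142, -0.0, 3.108]
contact_force: [-0.5, -0.3, -0.4]
grip_width: 55.1
finger_force: 0.0
```

```bash
cat > f.py <<'E'
from h import *
import sys,pickle
np.set_printoptions(precision=2,suppress=True)
n=sys.argv[1]
c=snap('wrist',n+'.png'); s=snap('side',n+'s.png'); o=c['obs']; print(o['time'],o['tool_pos'],o['tcp_rot'])
R_={}
for q,z in [('spout_tip',140),('cell_yellow',87),('cell_red',87),('cell_blue',87),('portion_box',32),('tray_seat',32),('tray_grip',100),('dispenser',0),('bottle_a',0),('clamp_box',0)]:
    w=pinpoint(q,'wrist')[:2]; R_[q]=w
    print(q,[(x['at'],atz(c,x['at'],z)[:2],round(x['p'],2)) for x in w],[(x['at'],atz(s,x['at'],z)[:2],round(x['p'],2)) for x in pinpoint(q,'side')[:2]])
pickle.dump((c,s,R_),open(n+'.pkl','wb'))
E
python3 f.py w4
```

```text
14.225 [672.45  30.97 209.84] [ 3.14 -0.    3.11]
spout_tip [([168.2, 452.1], array([639.74, 196.  ]), 0.57)] [([154.9, 266.0], array([643.54, 203.97]), 0.64), ([184.8, 267.0], array([592.78, -41.75]), 0.49)]
cell_yellow [([171.7, 296.0], array([653.72,  64.27]), 0.77), ([168.9, 452.9], array([652.91, 237.59]), 0.57)] [([183.4, 275.9], array([651.06,  55.33]), 0.92), ([345.4, 252.3], array([ 428.11, -638.92]), 0.7)]
cell_red [([94.3, 297.6], array([582.72,  66.66]), 0.94)] [([180.1, 261.5], array([601.96,  90.6 ]), 0.96), ([360.9, 282.6], array([ 483.09, -687.73]), 0.69)]
cell_blue [([175.2, 216.0], array([654.46, -10.15]), 0.87)] [([192.7, 279.4], array([646.95, -15.42]), 0.92), ([155.7, 262.7], array([653.63, 310.42]), 0.72)]
portion_box [([95.3, 300.4], array([582.41,  76.58]), 0.67), ([127.1, 259.2], array([616.04,  31.33]), 0.6)] [([353.0, 271.9], array([ 476.72, -625.96]), 0.93), ([198.8, 268.7], array([620.24,  37.  ]), 0.74)]
tray_seat [] []
tray_grip [] [([185.1, 231.0], array([476.78,  48.27]), 0.91)]
dispenser [([101.2, 506.5], array([566.37, 408.18]), 0.63)] [([165.9, 238.6], array([559.42, 401.38]), 0.97)]
bottle_a [([242.1, 88.8], array([ 768.89, -232.  ]), 0.71)] [([244.4, 329.2], array([ 768.07, -234.11]), 0.79), ([173.3, 200.4], array([378.68, 355.82]), 0.68)]
clamp_box [] [([148.9, 222.5], array([508.21, 608.55]), 0.94)]
```

View pics/w4.png

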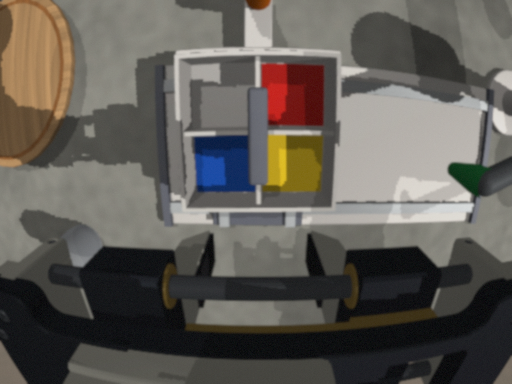

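The wrist picture shows the box seated in the tray, with cells at yellow (163,297), red (95,297) and blue (165,220). The green spout tip is at (170,451). One nearer view will fix the spout.

>>> {"api": "play_rows", "payload": {
  "rows": [
    [[0.3, 0.8, 0], [0, 0, 0]],
    [[0.3, 0.9, 0], [0, 0, 0]],
    [[0, 0, 0], [0, 0, 0]],
    [[0, 0, 0], [0, 0, 0]]
  ]
}}

```text
time: 15.82
tool_pos: [690.7, 81.5, 209.4]
tcp_rot: [-3.141, -0.0, 3.108]
contact_force: [-0.4, -1.1, -0.0]
grip_width: 55.0
finger_force: 0.0
```

```bash
cat > k.py <<'E'
import pickle
from h import *
c,s,r=pickle.load(open('w4.pkl','rb')); d,s2,r2=pickle.load(open('w5.pkl','rb'))
print('spout tri',tri([ray(c,r['spout_tip'][0]['at']),ray(d,r2['spout_tip'][0]['at'])]), tri([ray(c,r['spout_tip'][0]['at']),ray(d,r2['spout_tip'][0]['at']),ray(s,(154.9,266))]))
for q in (c,d):
    h=cv2.cvtColor(q['frame'],cv2.COLOR_RGB2HSV); m=((h[...,0]>40)&(h[...,0]<90)&(h[...,1]>120)).astype(np.uint8); m[:,:380]=0 if q is c else m[:,:380]
    n,l,st,ce=cv2.connectedComponentsWithStats(m); i=1+np.argmax(st[1:,4]); print(st[i],ce[i])
    ys,xs=np.nonzero(l==i)
    for x in range(xs.min(),xs.max()+1,3): print(x,ys[xs==x].min(),ys[xs==x].max(),end='; ')
    print()
E
python3 f.py w5; python3 k.py; python3 -c "
import cv2
i=cv2.imread('pics/w5.png')[60:260,272:512]
cv2.imwrite('pics/crop5.png',cv2.resize(i,None,fx=3,fy=3,interpolation=cv2.INTER_CUBIC))"
```

```text
15.825 [690.74  81.49 209.38] [-3.14 -0.    3.11]
spout_tip [([146.5, 407.3], array([640.29, 198.29]), 0.78)] [([152.6, 265.4], array([646.  , 226.61]), 0.95)]
cell_yellow [([155.3, 242.6], array([654.93,  66.11]), 0.84)] [([183.4, 274.4], array([645.37,  56.31]), 0.83), ([153.3, 264.9], array([668.67, 333.75]), 0.66)]
cell_red [([77.0, 238.8], array([583.96,  65.75]), 0.95), ([159.1, 162.7], array([654.64,  -9.95]), 0.18)] [([361.7, 282.9], array([ 483.24, -689.64]), 0.95), ([180.5, 257.9], array([587.48,  89.78]), 0.77)]
cell_blue [([159.3, 164.1], array([654.92,  -8.56]), 0.55)] [([324.6, 262.9], array([ 462.26, -588.94]), 0.71), ([192.1, 280.0], array([650.22, -11.56]), 0.67)]
portion_box [([111.8, 208.0], array([614.86,  27.17]), 0.7)] [([355.8, 269.8], array([ 470.36, -632.13]), 0.77), ([199.7, 269.0], array([619.9 ,  30.33]), 0.58)]
tray_seat [] []
tray_grip [([76.4, 241.5], array([584.73,  68.9 ]), 0.24)] [([188.6, 231.1], array([473.57,  22.28]), 0.95)]
dispenser [([85.3, 482.3], array([567.65, 402.19]), 0.93)] [([166.0, 238.6], array([559.25, 400.34]), 0.67)]
bottle_a [([230.7, 62.6], array([ 768.84, -228.6 ]), 0.59)] [([172.1, 200.6], array([380.37, 367.45]), 0.57)]
clamp_box [] [([149.8, 222.3], array([505.88, 597.47]), 0.92)]
spout tri (array([641.88877555, 203.4550487 , 130.27498619]), [0.13635607863817165, 0.13635607863810462]) (array([640.00983246, 194.78133302, 143.92561852]), [1.7099404426971478, 1.2970588550351903, 1.4333338763594095])
[449 164  41  31 649] [467.96610169 174.93990755]
449 168 168; 452 164 174; 455 164 177; 458 164 179; 461 165 182; 464 165 185; 467 165 187; 470 165 190; 473 165 192; 476 165 194; 479 165 179; 482 167 174; 485 168 170; 488 169 169; 
[401 139  35  31 547] [416.511883   150.09689214]
401 144 149; 404 141 152; 407 141 155; 410 141 158; 413 141 161; 416 140 163; 419 140 166; 422 140 168; 425 139 153; 428 139 147; 431 140 144; 434 141 141;
```

View pics/crop5.png

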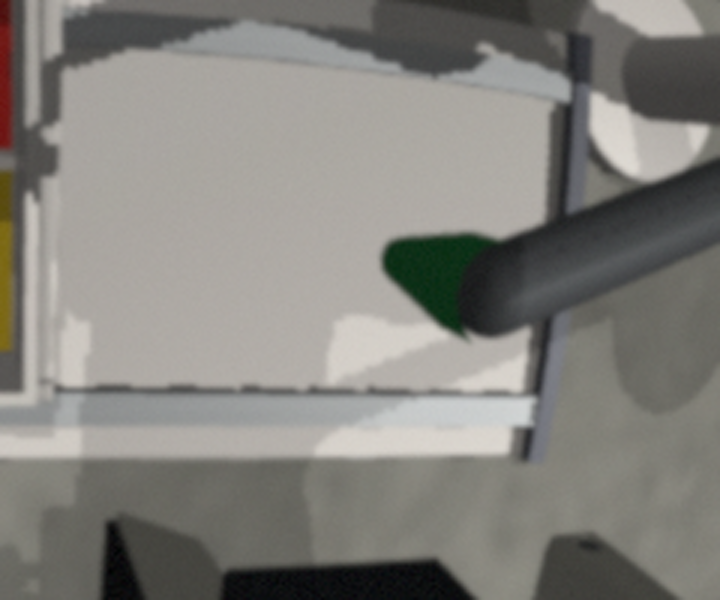

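The crop shows the green spout tip at about (147,406) in the full frame, which puts it near (640,198). Next I go over the post.

>>> {"api": "play_rows", "payload": {
  "rows": [
    [[-0.9, -0.2, 0], [0, 0, -0.16]],
    [[-0.92, -0.2, 0], [0, 0, -0.16]],
    [[-0.92, -0.2, 0], [0, 0, -0.16]],
    [[-0.92, -0.2, 0], [0, 0, -0.16]],
    [[-0.92, -0.2, 0], [0, 0, -0.16]],
    [[-0.92, -0.2, 0], [0, 0, -0.16]],
    [[-0.92, -0.2, 0], [0, 0, -0.16]],
    [[-0.88, -0.18, 0], [0, 0, -0.13]],
    [[0, 0, 0], [0, 0, 0]],
    [[0, 0, 0], [0, 0, 0]]
  ],
  "hand": 1
}}

```text
time: 18.18
tool_pos: [472.9, 34.5, 210.0]
tcp_rot: [3.141, 0.002, 2.934]
contact_force: [0.8, 0.2, 0.5]
grip_width: 91.7
finger_force: 0.0
```

```bash
python3 f.py w6 | egrep '^1|grip|bottle'
```

```text
18.175 [472.93  34.52 209.97] [3.14 0.   2.93]
tray_grip [([194.6, 261.6], array([471.78,  35.68]), 0.64)] [([184.4, 231.0], array([477.51,  53.56]), 0.95), ([184.2, 259.7], array([583.49,  36.92]), 0.35)]
bottle_a [([65.7, 485.0], array([379.55, 383.63]), 0.66)] [([245.9, 332.2], array([ 775.11, -243.53]), 0.95), ([172.7, 198.1], array([368.91, 363.41]), 0.83)]
```

View pics/w6.png

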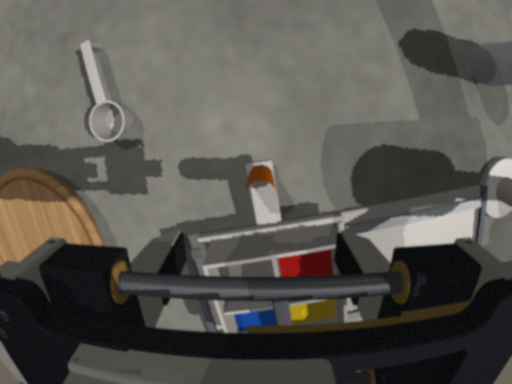

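The wrist picture shows the post top near (196,262), directly under the TCP.

>>> {"api": "play_rows", "payload": {
  "rows": [
    [[-0.03, 0.03, -0.8], [0, 0, 0]],
    [[0, 0, -1], [0, 0, 0]],
    [[0, 0, -1], [0, 0, 0]],
    [[0, 0, -0.8], [0, 0, 0]],
    [[0, 0, -0.5], [0, 0, 0]],
    [[0, 0, 0], [0, 0, 0]],
    [[0, 0, 0], [0, 0, 0]]
  ]
}}

```text
time: 20.15
tool_pos: [471.5, 35.4, 87.1]
tcp_rot: [3.141, 0.001, 2.934]
contact_force: [0.1, -0.8, 1.1]
grip_width: 91.3
finger_force: 0.0
```

>>> {"api": "play_rows", "payload": {
  "rows": [
    [[0, 0, 0], [0, 0, 0]],
    [[0, 0, 0], [0, 0, 0]],
    [[0, 0, 0], [0, 0, 0]],
    [[0, 0, 0], [0, 0, 0]],
    [[0, 0, 0], [0, 0, 0]],
    [[0, 0, 0], [0, 0, 0]],
    [[0, 0, 0], [0, 0, 0]],
    [[0, 0, 0], [0, 0, 0]],
    [[0, 0, 0], [0, 0, 0]],
    [[0, 0, 0], [0, 0, 0]]
  ],
  "hand": -1
}}

```text
time: 21.4
tool_pos: [471.0, 35.4, 86.5]
tcp_rot: [3.141, 0.0, 2.934]
contact_force: [0.1, -0.2, -0.0]
grip_width: 27.1
finger_force: 30.0
```

>>> {"api": "play_rows", "payload": {
  "rows": [
    [[-0.06, 0.3, 0], [0, 0, 0]],
    [[-0.06, 0.6, 0], [0, 0, 0]],
    [[-0.06, 0.7, 0], [0, 0, 0]],
    [[-0.06, 0.7, 0], [0, 0, 0]],
    [[-0.06, 0.7, 0], [0, 0, 0]],
    [[-0.06, 0.7, 0], [0, 0, 0]],
    [[-0.06, 0.5, 0], [0, 0, 0]],
    [[-0.07, 0.23, 0], [0, 0, 0]],
    [[0, 0, 0], [0, 0, 0]],
    [[0, 0, 0], [0, 0, 0]]
  ]
}}

```text
time: 22.65
tool_pos: [455.9, 168.1, 86.5]
tcp_rot: [-3.142, -0.001, 2.933]
contact_force: [-1.0, 0.3, -1.0]
grip_width: 27.3
finger_force: 30.0
```

```bash
python3 f.py w7 | egrep '^[0-9]|grip|cell|spout|portion'; python3 -c "
import cv2,numpy as np
a=cv2.resize(cv2.imread('pics/w7.png'),(400,300)); i=cv2.imread('pics/w7s.png')[110:230,190:350]
cv2.imwrite('pics/m7.png',np.vstack([cv2.resize(i,(400,300),interpolation=cv2.INTER_CUBIC),a]))"
```

```text
22.65 [455.94 168.1   86.5 ] [-3.14 -0.    2.93]
spout_tip [] [([155.6, 266.9], array([645.7 , 196.71]), 0.74)]
cell_yellow [] [([343.9, 251.8], array([ 427.74, -634.99]), 0.73), ([167.9, 265.5], array([640.07, 191.29]), 0.69)]
cell_red [([78.5, 470.1], array([376.93, 305.75]), 0.35)] [([360.6, 283.2], array([ 484.5 , -687.29]), 0.98), ([169.6, 248.9], array([569.56, 187.42]), 0.59)]
cell_blue [] [([323.9, 262.2], array([ 461.1, -586.7]), 0.78), ([176.9, 267.1], array([629.29, 112.82]), 0.76)]
portion_box [] [([181.5, 256.4], array([600.41, 181.01]), 0.92), ([353.0, 268.4], array([ 468.84, -624.44]), 0.78)]
tray_grip [([274.2, 259.8], array([458.08, 166.95]), 0.82)] [([170.1, 223.4], array([463.65, 174.84]), 0.69)]
```

View pics/m7.png

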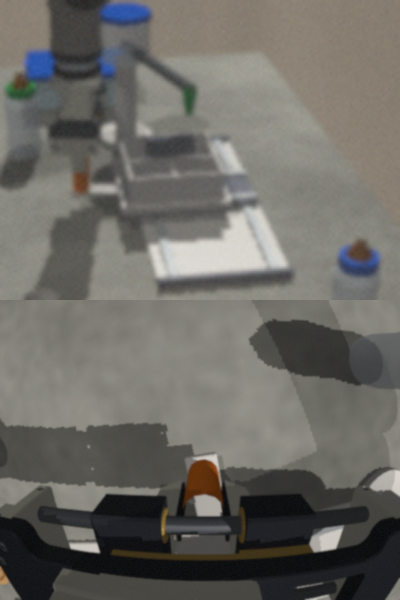

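The picture shows the tray moved and the yellow cell under the spout, with the tip at about (155,266) in the side view. I hold here, then slide to red.

>>> {"api": "play_rows", "payload": {
  "rows": [
    [[0, 0, 0], [0, 0, 0]],
    [[0, 0, 0], [0, 0, 0]],
    [[0, 0, 0], [0, 0, 0]],
    [[0, 0, 0], [0, 0, 0]],
    [[0, 0, 0], [0, 0, 0]],
    [[0, 0, 0], [0, 0, 0]],
    [[0, 0, 0], [0, 0, 0]],
    [[0, 0, 0], [0, 0, 0]],
    [[0, 0, 0], [0, 0, 0]],
    [[0, 0, 0], [0, 0, 0]]
  ]
}}

```text
time: 25.0
tool_pos: [456.3, 168.3, 86.6]
tcp_rot: [3.141, 0.0, 2.934]
contact_force: [-1.2, -1.5, -0.5]
grip_width: 27.1
finger_force: 30.0
```

>>> {"api": "play_rows", "payload": {
  "rows": [
    [[0.3, -0.01, 0], [0, 0, 0]],
    [[0.5, -0.02, 0], [0, 0, 0]],
    [[0.6, -0.02, 0], [0, 0, 0]],
    [[0.6, -0.02, 0], [0, 0, 0]],
    [[0.43, -0.01, 0], [0, 0, 0]],
    [[0, 0, 0], [0, 0, 0]],
    [[0, 0, 0], [0, 0, 0]],
    [[0, 0, 0], [0, 0, 0]],
    [[0, 0, 0], [0, 0, 0]],
    [[0, 0, 0], [0, 0, 0]],
    [[0, 0, 0], [0, 0, 0]],
    [[0, 0, 0], [0, 0, 0]]
  ]
}}

```text
time: 26.5
tool_pos: [528.9, 166.0, 86.6]
tcp_rot: [-3.142, -0.001, 2.934]
contact_force: [-1.3, 0.1, 0.4]
grip_width: 27.1
finger_force: 30.0
```

```bash
python3 f.py w8 | egrep '^[0-9]|grip|cell|spout|portion'
```

```text
26.5 [528.93 165.96  86.57] [-3.14 -0.    2.93]
spout_tip [([2.8, 456.8], array([420.75, 259.65]), 0.47)] [([155.7, 265.7], array([640.65, 196.56]), 0.53)]
cell_yellow [] [([344.7, 251.1], array([ 425.88, -636.7 ]), 0.85), ([165.9, 281.6], array([710.74, 198.33]), 0.79)]
cell_red [] [([359.7, 280.6], array([ 479.7 , -684.22]), 0.92), ([165.5, 266.8], array([650.27, 212.26]), 0.56)]
cell_blue [] [([324.0, 262.7], array([ 462.17, -587.2 ]), 0.89), ([172.7, 287.5], array([718.81, 134.26]), 0.72)]
portion_box [] [([182.2, 273.0], array([667.41, 163.41]), 0.93)]
tray_grip [([270.5, 260.9], array([528.98, 165.83]), 0.79)] [([169.8, 243.0], array([541.31, 164.46]), 0.75)]
```

>>> {"api": "play_rows", "payload": {
  "rows": [
    [[0, 0, 0], [0, 0, 0]],
    [[0, 0, 0], [0, 0, 0]],
    [[-0.25, 0.27, 0], [0, 0, 0]],
    [[-0.45, 0.48, 0], [0, 0, 0]],
    [[-0.5, 0.53, 0], [0, 0, 0]],
    [[-0.5, 0.53, 0], [0, 0, 0]],
    [[-0.4, 0.43, 0], [0, 0, 0]],
    [[-0.25, 0.27, 0], [0, 0, 0]],
    [[0, 0, 0], [0, 0, 0]],
    [[0, 0, 0], [0, 0, 0]],
    [[0, 0, 0], [0, 0, 0]],
    [[0, 0, 0], [0, 0, 0]]
  ]
}}

```text
time: 29.1
tool_pos: [459.0, 240.9, 86.5]
tcp_rot: [3.141, 0.0, 2.933]
contact_force: [-0.6, -0.1, -0.2]
grip_width: 27.3
finger_force: 30.0
```

>>> {"api": "play_rows", "payload": {
  "rows": [
    [[0, 0, 0], [0, 0, 0]],
    [[0, 0, 0], [0, 0, 0]],
    [[0, 0, 0], [0, 0, 0]],
    [[0, 0, 0], [0, 0, 0]],
    [[0, 0, 0], [0, 0, 0]],
    [[0, 0, 0], [0, 0, 0]],
    [[0, 0, 0], [0, 0, 0]]
  ]
}}

```text
time: 29.98
tool_pos: [458.7, 241.2, 86.5]
tcp_rot: [3.142, 0.0, 2.934]
contact_force: [1.4, -0.9, -1.7]
grip_width: 27.5
finger_force: 30.0
```

```bash
python3 f.py w9 | egrep '^[0-9]|grip|cell|spout|portion'
```

```text
29.975 [458.73 241.2   86.54] [3.14 0.   2.93]
spout_tip [] [([154.8, 266.8], array([647.  , 204.39]), 0.71)]
cell_yellow [] [([342.5, 250.9], array([ 426.47, -631.11]), 0.84), ([161.6, 262.5], array([640.29, 251.98]), 0.75)]
cell_red [([269.1, 433.0], array([495.42, 347.6 ]), 0.44)] [([360.3, 280.0], array([ 478.12, -685.34]), 0.83), ([157.9, 246.2], array([577.88, 299.85]), 0.67)]
cell_blue [] [([168.1, 264.8], array([636.82, 189.97]), 0.91), ([322.6, 262.2], array([ 461.86, -583.08]), 0.63)]
portion_box [] [([355.2, 271.1], array([ 473.62, -631.18]), 0.88), ([172.8, 255.9], array([613.56, 258.58]), 0.81)]
tray_grip [([270.4, 257.4], array([458.32, 239.33]), 0.96)] [([163.0, 221.1], array([462.02, 240.74]), 0.96)]
```

```bash
cat > p.py <<'E'
import pickle
from h import *
_,s,_=pickle.load(open('w9.pkl','rb'))
f=192/np.tan(np.radians(s['fov_y'])/2); K=np.array([[f,0,s['cx']],[0,f,s['cy']],[0,0,1.]])
P=np.array([[640.3,198,140],[640.3,198,87],[640.3,208,87],[650.3,198,87],[655.7,64.3,87],[582.7,66.7,87],[653.3,-8.7,87]],float)
print(cv2.projectPoints(P,np.array(s['rvec'],float),np.array(s['tvec'],float),K,None)[0].reshape(-1,2)[:,::-1].round(1))
for n in ('w7','w8','w9','w5'):
    c,s,_=pickle.load(open(n+'.pkl','rb')); h=cv2.cvtColor(s['frame'],cv2.COLOR_RGB2HSV)
    m=((h[...,0]>40)&(h[...,0]<90)&(h[...,1]>70)); m[:135]=0;m[165:]=0;m[:,:255]=0;m[:,280:]=0
    ys,xs=np.nonzero(m); print(n,m.sum(),ys.min(),ys.max(),xs[ys>=ys.max()-2].mean(),xs.mean())
E
python3 p.py
```

```text
[[155.6 265.5]
 [167.2 265.2]
 [166.1 264.7]
 [167.  267.6]
 [182.2 276.5]
 [183.4 257.9]
 [191.6 280.6]]
w7 18 146 153 265.25 265.1111111111111
w8 15 145 152 265.25 265.1333333333333
w9 18 146 153 265.25 265.0
w5 17 146 153 265.25 265.1764705882353
```

>>> {"api": "play_rows", "payload": {
  "rows": [
    [[0, 0, 0], [0, 0, 0]],
    [[0, -0.3, 0], [0, 0, 0]],
    [[0.05, -0.6, 0], [0, 0, 0]],
    [[0.05, -0.75, 0], [0, 0, 0]],
    [[0.05, -0.75, 0], [0, 0, 0]],
    [[0.05, -0.75, 0], [0, 0, 0]],
    [[0.05, -0.75, 0], [0, 0, 0]],
    [[0.05, -0.75, 0], [0, 0, 0]],
    [[0.05, -0.75, 0], [0, 0, 0]],
    [[0.03, -0.6, 0], [0, 0, 0]],
    [[0.02, -0.4, 0], [0, 0, 0]],
    [[0, -0.2, 0], [0, 0, 0]]
  ]
}}

```text
time: 32.58
tool_pos: [470.4, 42.3, 86.5]
tcp_rot: [3.142, -0.0, 2.932]
contact_force: [-1.3, 1.8, 0.9]
grip_width: 27.2
finger_force: 30.0
```

>>> {"api": "play_rows", "payload": {
  "rows": [
    [[0, 0, 0], [0, 0, 0]],
    [[0, 0, 0], [0, 0, 0]],
    [[0, 0, 0], [0, 0, 0]],
    [[0, 0, 0], [0, 0, 0]],
    [[0, 0, 0], [0, 0, 0]],
    [[0, 0, 0], [0, 0, 0]],
    [[0, 0, 0], [0, 0, 0]],
    [[0, 0, 0], [0, 0, 0]],
    [[0, 0, 0], [0, 0, 0]],
    [[0, 0, 0], [0, 0, 0]]
  ],
  "hand": 0.6
}}

```text
time: 33.83
tool_pos: [470.7, 43.2, 86.5]
tcp_rot: [3.141, 0.0, 2.934]
contact_force: [-0.5, -0.8, -0.3]
grip_width: 73.3
finger_force: 0.0
```

>>> {"api": "play_rows", "payload": {
  "rows": [
    [[0, 0, 0.5], [0, 0, 0]],
    [[0, 0, 0.8], [0, 0, 0]],
    [[0, 0, 1], [0, 0, 0]],
    [[0, 0, 1], [0, 0, 0]],
    [[0, 0, 0.7], [0, 0, 0]],
    [[0, 0, 0], [0, 0, 0]],
    [[0, 0, 0], [0, 0, 0]]
  ]
}}

```text
time: 34.7
tool_pos: [470.2, 43.2, 205.6]
tcp_rot: [-3.141, -0.001, 2.934]
contact_force: [0.1, -0.4, -1.1]
grip_width: 73.8
finger_force: 0.0
```

```bash
python3 f.py w10 | egrep '^[0-9]|grip|cell|spout|portion'
```

```text
34.7 [470.19  43.24 205.62] [-3.14 -0.    2.93]
spout_tip [([197.0, 260.4], array([456.5 ,  45.84]), 0.22)] [([154.9, 265.8], array([642.73, 204.1 ]), 0.98)]
cell_yellow [([331.2, 315.6], array([653.9,  72.2]), 0.94)] [([181.6, 271.8], array([638.8 ,  71.99]), 0.78), ([344.5, 251.7], array([ 427.25, -636.45]), 0.74)]
cell_red [([287.2, 309.9], array([585.  ,  73.44]), 0.57), ([245.1, 45.4], array([ 479.93, -228.91]), 0.39)] [([362.7, 282.3], array([ 481.43, -691.65]), 0.71)]
cell_blue [([284.3, 308.4], array([580.72,  72.34]), 0.26)] [([193.6, 279.4], array([645.35, -21.74]), 0.84), ([323.6, 262.3], array([ 461.5 , -585.91]), 0.6)]
portion_box [([287.4, 277.3], array([616.19,  34.59]), 0.88)] [([196.6, 268.9], array([624.66,  52.91]), 0.89), ([354.5, 272.5], array([ 477.17, -630.02]), 0.57)]
tray_grip [([199.9, 256.7], array([471.28,  39.41]), 0.66), ([190.9, 496.9], array([517.89, 305.37]), 0.66)] [([185.8, 228.6], array([467.31,  44.52]), 0.74)]
```

View pics/w10.png

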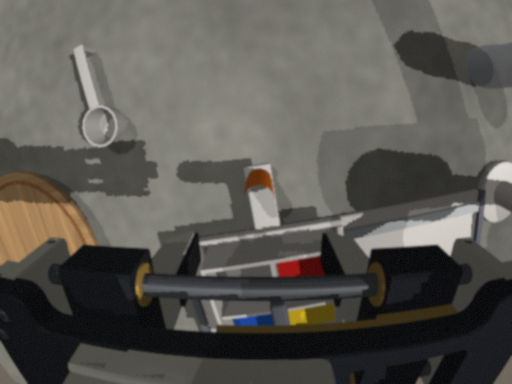

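The wrist picture shows the box seated in the tray at the loading end, yellow at (314,312), with the post free at (180,260) and the gripper clear.

```bash
python3 -c "
from plant import bot
print(bot.close_job())"
```

```text
the job is handed in; nothing more can be done
None
```

I put the box in the tray, stopped yellow, red and blue under the spout in that order, then slid the tray back to its loading end, let go and handed the job in; centring rests on my camera measurements, and the hand-in gave no verdict.

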